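# Slide a compression coupon home in its slotted guides under the platen

## Robot

A 7-joint arm with a two-finger parallel gripper is mounted at the origin on the work surface. World frame = base frame: x ahead of the robot, y to its left, z up, the work surface at z = 0. Lengths are in m, angles in degrees, forces in N, time in s.
With the tool pointing down it reaches from about 0.4 to 0.9 m from the base axis. Payload 5.5 kg.
Tool frame: the origin (TCP) lies at the very end of the fingers, on their centre line; the grasp point (between the pads) lies 19 mm behind it (r.tcp_to_grasp is the z of the grasp point in the tool frame, in m); z points along the fingers, y is the line along which they close (so a half turn about z gives the same grasp; the last joint's range is limited). The gripper opens to 92 mm and grips with 3 to 60 N. Pads are 19 mm wide; open, the fingers measure 130 mm over their backs; the gripper's body (75 mm by 190 mm) begins 47 mm behind the grasp point.
Start: joints at [86.528, 28.699, -24.465, 88.831, 12.651, 65.22, -12.049], TCP at [0.207, -0.616, 0.227] pointing down, gripper open.
Joint ranges: [-164.97, 164.97], [-17.58, 116.51], [-87.97, 89.64], [11.32, 138.91], [-80.73, 260.73], [10.89, 115.49], [-147.41, 147.41]. Speed limits (degrees/s): [147.25, 147.25, 180, 180, 180, 180, 180].

## Interface

Orientations are given as [roll, pitch, yaw] about the fixed x, y, z axes, in that order (R = Rz(yaw) Ry(pitch) Rx(roll)).
In Python, from station import r gives the robot as it stands. The module is installed in compiled form; this text tells all that it offers.
- The arm moves only by the tool carry_out, never from a script. Its argument "commands" is a list of rows, each a list of 2 entries, a list of its own where there are three numbers: the shift along the tool's x, y, z as a fraction of full scale, then the turn about the tool's z as a fraction of full scale. In form: [[[dx, dy, dz], turn], ...]. A call has 1 to 5 rows; each row shifts and turns the commanded pose from where the row before left it, along the tool's axes as they then stand; what a row does not reach is not made up. Full scale, the value 1, is 0.1 m for a shift and 8 degrees for a turn. A row lasts 1/8 s, in which the tool goes at most 62.5 mm and 10.7 degrees, less where a joint would pass 70% of its speed; a pose out of reach is approached as far as the arm can. A call with a number of a shift or a turn outside -1 to 1 is refused whole. A call with a gripper value outside its range is refused whole. "grip" is the opening, from 0 (shut) to 1 (fully open), set as the call begins (left out, the last holds). The fingers move at their own pace and stop on an object; "newtons" is the grip in N (left out, the last holds). Time passes only in rows, so rows that do not move let the fingers close. It gives the time, the measured TCP pose, the force, the opening and the grip force at its end, in the units of the state.
- r.sense(): the state, without advancing time (a new reading comes with each control period).
- r.grab_frame(name): name is "scene" or "side" or "wrist"; returns the picture (420x560x3 uint8, red, green, blue); there is no depth.
- r.camera_model(name): a dict with "mtx" (3x3 intrinsics, pixels), "distortion" ([k1, k2, p1, p2, k3] as OpenCV has them; the pictures are not rectified), "rvec" (rotation vector, rad) and "tvec" (3), from world to camera coordinates, as OpenCV has them; the wrist camera has in their place "T_tool_cam" (4x4, takes a point from camera to tool coordinates, whose origin is the TCP and whose axes are the flange's). Camera axes: x right, y down, z forward; pixel columns grow to the right and rows downward; lengths in m; the calibration is good to about 2 mm. A picture is of the moment at which its call begins: read the wrist's pose just before it. camera_model takes no time and is no camera call.
- r.job_done(): hands the job in; it is judged then, once.
The state is a dict: "time_s": time; "joint_positions": joint angles; "dq": joint speeds; "joint_efforts": joint torques, N m; "ee_pos": TCP position; "tool_rot": TCP orientation; "force": force on the tool from outside, world axes, zero at the start; "torque": the same for the moment, N m; "grip_width": finger opening in m; "grasp_force": force on a finger pad.
Only numpy, scipy, OpenCV 4.12 (cv2) and the standard library are available. Lean on these libraries where they do the work, as an engineer would, in place of code of your own. Each camera call takes 0.05 s, during which the arm holds its last target. There are 200 camera calls.

## Task

Take the plain rectangular aluminium coupon out of the coupon stand and slide it, upright and edgewise, down the two slotted guide posts under the platen of the small load frame, past the spring shoe, until it is fully home with the sprung seat pad at the bottom pressed right down. How deep the pad is set is not known, so feel for it: press firmly enough to get past the shoe but do not force the coupon, and stop as soon as it bottoms. Let go of it there, and leave the waisted coupon and the other things where they are.

Things in the scene. Friction and masses are not known exactly. Their poses are not given: they have to be found in the camera images.
- coupon: The plain rectangular aluminium coupon, a flat plate 70 mm wide (its x), 6 mm thick (its y) and 120 mm tall (its z), about 0.14 kg. Origin: centre of its lower 70 x 6 mm edge. It starts standing upright in one of the two slots of the stand. Either face may be forward and the two ends of the width are alike, but it must stay the same way up.
- stand: Fixed grey plastic coupon stand, 110 x 150 x 70 mm (x, y, z), origin at the centre of its underside. Two slots run along its x, at y = +45 and -45 mm, 77 mm long, 8 mm wide, open at the top (70 mm high), with their floor 45 mm above the underside. One holds the coupon, the other the waisted coupon.
- waisted: Bystander: aluminium coupon with a waist (56 mm wide at the ends, 30 mm at the waist, 6 mm thick, 95 mm tall), standing in the other slot of the stand. Origin: centre of its lower edge.
- frame: Fixed small load frame on a 45 mm thick base reaching from x = -110 to +150 mm and y = -110 to +110 mm; origin on its underside, below the middle of the guides. Its x axis points away from the robot, give or take the yaw; the coupon goes in with its width along this x. Two 24 mm columns stand behind, at x = 115, y = +45 and -45 mm, and carry an overhanging head (x -35 to 145, y -65 to 65 mm) from 441 to 491 mm up.
- mouth (a point): Where the centre of the coupon's lower edge enters: midway between the tops of two guide posts, 115 mm above the frame's origin, frame's axes. The posts are U-shaped in plan and face each other along x. Slots 8.5 mm wide (y), 8 mm deep (x), flanges 10 mm thick, 72.5 mm from slot bottom to slot bottom: the coupon has about 1.2 mm of play each way. No lead-in. Each post has a 10 mm thick back.
- platen (a point): Centre of the underside of the platen, 368 mm above the frame's origin, right over the guides, frame's axes; 70 (x) x 110 (y) mm, fixed, with a load cell (68 mm diameter) above it. It bars an upright gripper: bring the coupon in from the robot's side with the tool leaning back towards the robot, in the coupon's own plane, about 28 to 40 degrees from vertical.
- shoe_nose (a point): Tip of the brass spring shoe in the far (+x) post, 22 mm below the mouth, as built. Its round nose (16 mm radius) sticks out 3.4 mm from the slot bottom and yields along x with 2.5 to 5 N. The coupon does not drop past it under its own weight; passing takes up to about 15 N of downward push, and its friction then holds the coupon.
- pad (a joint): Travel of the steel seat pad (71 x 7 mm, between and inside the posts) on which the coupon's lower edge must rest: 0 m free, 0.003 m fully down on its rigid stop; a 1 to 2 N spring. Held down in the end by the coupon's weight and the shoe's friction. The stop is set to another depth each run, its height is not told: fully down, the pad's top is 35 to 55 mm below the mouth. Feel for it.
- weight: Bystander: brass knobbed weight, 48 mm diameter, 56 mm tall, origin at the centre of its underside, standing on the base of the frame, beside the guides.
- pin: Bystander: steel pin, 20 mm diameter, 50 mm tall, origin at the centre of its underside, standing on the base of the frame, beside the guides.
Mind the look-alikes: they are no part of the job. What is shaped like the coupon but pink is not meant.

How it is judged:
By the outcome, as a careful person would: the job done as asked, in the order asked, and still so for the second after the job is handed in, with the robot touching nothing.
It also fails if it takes over 51 s, if anything falls off the work surface, if the arm or the gripper's body presses on something with over 40 N, if the wrist force passes 120 N, or if a joint passes its speed limit or range.

## Working session

There is one attempt and no reset: what is moved stays moved. The work goes in short steps, Python scripts to look and compute and a tool call to move; the robot and the scene stay as the last step left them, time stands still between calls to the robot, and variables do not carry over. Pictures are saved under pics/ and viewed, at most 10 in all, crops included, and the job is handed in when it is done.

Besides the shell and the picture viewer there is one more tool, called after "Request:" as a command line: name --argument value ..., lists and objects as JSON in quotes. carry_out: Moves the arm, as the interface text tells. Shift numbers are shares of 0.1 m and turn numbers shares of 8 degrees, none past 1 either way. Its arguments: {"type":"object","properties":{"commands":{"type":"array"},"grip":{"type":"number"},"newtons":{"type":"number"}},"required":["commands"]}

```bash
mkdir -p pics; ls
python3 - <<'E'
from station import r
import cv2
print(r.sense())
for n in("scene","side","wrist"):
    im=r.grab_frame(n); cv2.imwrite(f"pics/{n}0.png",im[:,:,::-1]); print(n,r.camera_model(n))
E
```

```text
pics
{'time_s': 0.0, 'joint_positions': array([ 86.52705735,  28.75448189, -24.45123726,  88.89046703,
        12.65075784,  65.22032771, -12.04860682]), 'dq': array([ 0.06568999, -0.02530446, -0.02820172,  0.09458061,  0.01614279,
        0.0624011 ,  0.03598401]), 'joint_efforts': array([ 2.03149639e-04, -5.66597664e+01, -5.81632107e+00, -2.79112780e+01,
       -6.86888164e-02,  3.06029327e-02,  2.27728833e-04]), 'ee_pos': array([ 0.20653486, -0.61557862,  0.22567504]), 'tool_rot': array([-1.79887963e+02, -3.14407086e-03,  1.85549119e+01]), 'force': array([0.49252459, 0.65652805, 0.53870155]), 'torque': array([-0.00382071,  0.01318623, -0.01369562]), 'grasp_force': 0.0, 'grip_width': 0.09219405963224345}
scene {'mtx': array([[382.19171168,   0.        , 273.70683296],
       [  0.        , 382.19171168, 208.62232708],
       [  0.        ,   0.        ,   1.        ]]), 'distortion': array([0.00281715, 0.        , 0.        , 0.        , 0.        ]), 'rvec': array([ 2.08575415,  1.49318001, -0.49013556]), 'tvec': array([-0.2056653 , -0.38274044,  1.2163175 ])}
side {'mtx': array([
[... 260 characters left out ...]
51,  2.36880728, -0.72183788]), 'tvec': array([ 0.34229193, -0.38224409,  1.4277119 ])}
wrist {'mtx': array([[368.71802784,   0.        , 281.10384035],
       [  0.        , 368.71802784, 210.94962722],
       [  0.        ,   0.        ,   1.        ]]), 'distortion': array([-0.05708754,  0.        ,  0.        ,  0.        ,  0.        ]), 'T_tool_cam': array([[ 4.20961556e-04, -9.65545932e-01, -2.60232350e-01,
         6.95132417e-02],
       [ 9.99999365e-01,  6.78434418e-04, -8.99574183e-04,
        -1.32965433e-04],
       [ 1.04513078e-03, -2.60231806e-01,  9.65545605e-01,
        -1.58338356e-01],
       [ 0.00000000e+00,  0.00000000e+00,  0.00000000e+00,
         1.00000000e+00]])}
```

View pics/scene0.png

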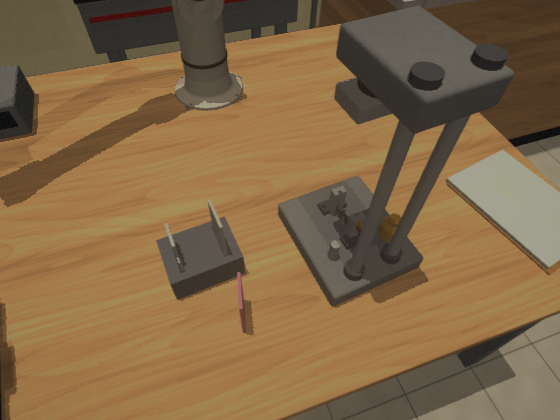

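View pics/side0.png

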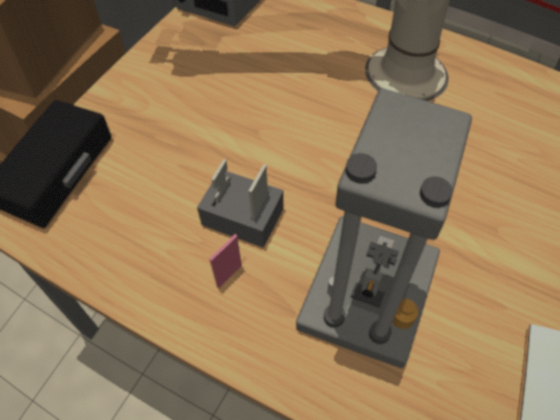

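View pics/wrist0.png

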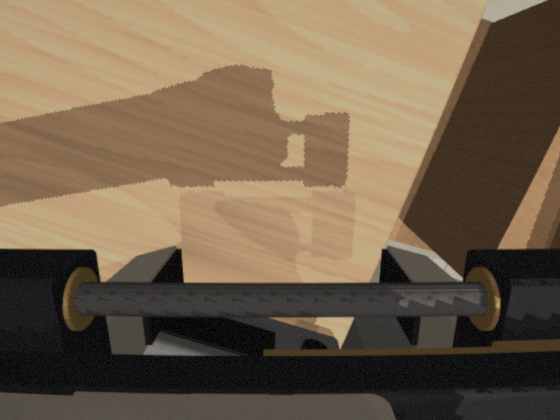

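The scene view shows the stand at about (200,255) with the tall plain plate in its right slot (215,228) and the waisted coupon at left (173,250). The pink decoy is at (241,302). The load frame is at (350,240), with the guides near (345,210). The side view agrees: plain plate at (259,190), waisted at (220,180), guides at (375,270). The wrist view shows only bare table.

I'll enlarge the key areas.

Run:
```python
import cv2,numpy as np
s=cv2.imread("pics/scene0.png");d=cv2.imread("pics/side0.png")
def c(im,x,y,w,h):return cv2.convertScaleAbs(cv2.resize(im[y:y+h,x:x+w],(400,300),interpolation=cv2.INTER_CUBIC),alpha=1.7,beta=15)
# crops: 4x scene stand(150,195,100,75) ; side stand(190,155,100,75); scene guides (300,170,133,100) 3x ; side guides (325,225,120,90)
m=np.vstack([np.hstack([c(s,152,198,100,75+0),c(d,192,160,100,75)]),np.hstack([c(s,295,175,120,90),c(d,320,225,120,90)])])
cv2.imwrite("pics/m1.png",m)
```

```text
(no output)
```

View pics/m1.png

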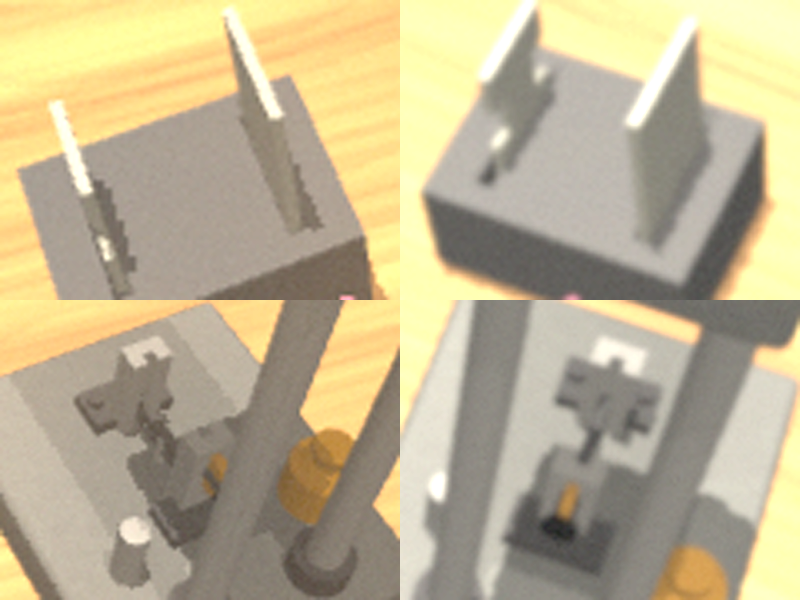

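Enlarged: the plain coupon's top edge ends at scene (209.5,201) and (221.5,226), and at side (265,165) and (250,190.5). The stand's top corners, the near post's pale top (scene ≈(339,191)), the pin and the weight are also clear. Next I'll triangulate these points and take the base corners on z=0.045.

```bash
cat > h.py <<'E'
from station import r
import cv2,numpy as np
from scipy.spatial.transform import Rotation as Ro
def cam(n,T=None):
    m=r.camera_model(n)
    if n=="wrist":
        M=np.linalg.inv(T@m["T_tool_cam"]); return m["mtx"],m["distortion"],M[:3,:3],M[:3,3]
    return m["mtx"],m["distortion"],cv2.Rodrigues(m["rvec"])[0],m["tvec"]
def pose(s=None):
    s=s or r.sense(); T=np.eye(4); T[:3,:3]=Ro.from_euler("xyz",s["tool_rot"],degrees=True).as_matrix(); T[:3,3]=s["ee_pos"]; return T
def und(n,p,T=None):
    K,D,R,t=cam(n,T); return cv2.undistortPoints(np.array(p,float).reshape(-1,1,2),K,D)[:,0],R,t
def onz(n,p,z,T=None):
    u,R,t=und(n,p,T); o=-R.T@t; d=np.c_[u,np.ones(len(u))]@R; return o+d*((z-o[2])/d[:,2])[:,None]
def tri(p,q):
    u,R,t=und("scene",p); v,R2,t2=und("side",q)
    X=cv2.triangulatePoints(np.c_[R,t],np.c_[R2,t2],u.T,v.T); return (X[:3]/X[3]).T
def proj(n,X,T=None):
    K,D,R,t=cam(n,T); return cv2.projectPoints(np.array(X,float).reshape(-1,1,3),cv2.Rodrigues(R)[0],t,K,D)[0][:,0]
E
python3 - <<'E'
from h import *
np.set_printoptions(precision=4,suppress=True)
c=tri([(209.5,201),(221.5,226)],[(265,165),(250.2,190.5)]);print("coupon top",c,np.linalg.norm(c[0]-c[1]),np.degrees(np.arctan2(*(c[1]-c[0])[1::-1])))
print("on z .165",onz("scene",[(209.5,201),(221.5,226)],.165),onz("side",[(265,165),(250.2,190.5)],.165))
print("stand",onz("scene",[(157,240.5),(224.5,216.75),(242.5,257.5)],.07))
b=onz("scene",[(279,210),(362,179),(420,255),(333,296)],.045);print("base",b,np.linalg.norm(np.diff(b,axis=0),axis=1))
print("pale post",onz("scene",[(339,191)],.115),onz("side",[(385,243)],.115))
E
```

```text
coupon top [[ 0.5748 -0.1138  0.1594]
 [ 0.6441 -0.1067  0.1649]] 0.0699036989509703 5.912739465183929
on z .165 [[ 0.5806 -0.114   0.165 ]
 [ 0.6443 -0.1066  0.165 ]] [[ 0.5773 -0.112   0.165 ]
 [ 0.644  -0.1067  0.165 ]]
stand [[ 0.5707 -0.2342  0.07  ]
 [ 0.5563 -0.0872  0.07  ]
 [ 0.6657 -0.0785  0.07  ]]
base [[0.5591 0.0374 0.045 ]
 [0.5344 0.2602 0.045 ]
 [0.7648 0.2786 0.045 ]
 [0.7903 0.0673 0.045 ]] [0.2242 0.2311 0.2129]
pale post [[0.6012 0.1566 0.115 ]] [[0.6009 0.1587 0.115 ]]
```

Request:
carry_out --commands '[[[0, 0, -0.6], 0.85], [[0.15, -0.2, -0.5], 0.78], [[0.25, -0.35, -0.4], 0], [[0.25, -0.4, -0.35], 0], [[0.25, -0.4, -0.35], 0]]'

```text
time_s: 0.78
ee_pos: [0.2816, -0.4703, 0.4477]
tool_rot: [-180.0, 0.0, 5.5]
force: [0.3, -0.8, 0.3]
grip_width: 0.0921
grasp_force: 0.0
```

Request:
carry_out --commands '[[[0.25, -0.4, -0.35], 0], [[0.25, -0.5, -0.2], 0], [[0.25, -0.53, -0.1], 0], [[0.28, -0.53, 0], 0], [[0.28, -0.53, 0], 0]]'

```text
time_s: 1.4
ee_pos: [0.3879, -0.2094, 0.5118]
tool_rot: [179.9, -0.0, 5.5]
force: [1.6, -0.1, 0.4]
grip_width: 0.0916
grasp_force: 0.0
```

```bash
python3 -c "
from station import r
s=r.sense();print(s['time_s'],s['joint_positions'].round(1),s['ee_pos'].round(4),s['tool_rot'].round(2))"
```

```text
1.4 [ 66.7  -3.  -39.2  89.4  -1.8  92.8 -57.1] [ 0.3879 -0.2094  0.5118] [ 1.7995e+02 -1.0000e-02  5.5000e+00]
```

Request:
carry_out --commands '[[[0.25, -0.5, -0.1], 0], [[0.25, -0.5, -0.1], 0], [[0.25, -0.5, -0.1], 0], [[0.25, -0.5, -0.1], 0], [[0.25, -0.5, -0.1], 0]]'

```text
time_s: 2.02
ee_pos: [0.4881, 0.0509, 0.5622]
tool_rot: [179.9, -0.0, 5.4]
force: [1.2, -0.2, 0.6]
grip_width: 0.0919
grasp_force: 0.0
```

Request:
carry_out --commands '[[[0.25, -0.3, -0.4], 0], [[0.25, -0.3, -0.4], 0], [[0.3, -0.2, -0.5], 0], [[0.3, 0, -0.5], 0], [[0.3, 0, -0.5], 0]]'

```text
time_s: 2.65
ee_pos: [0.5662, 0.1161, 0.6309]
tool_rot: [-179.5, 3.6, 4.9]
force: [-0.0, -1.2, -1.3]
grip_width: 0.0918
grasp_force: 0.0
```

```bash
python3 -c "
from station import r
s=r.sense();print(s['time_s'],s['joint_positions'].round(1),s['ee_pos'].round(4),s['tool_rot'].round(2))"
```

```text
2.65 [  -4.7   19.   -14.8   50.3    3.8  114.6 -102.6] [0.5662 0.1161 0.6309] [-179.53    3.61    4.85]
```

Request:
carry_out --commands '[[[0, 0, 0], 0]]'

```text
time_s: 2.78
ee_pos: [0.5665, 0.1149, 0.6314]
tool_rot: [-179.7, 3.5, 4.6]
force: [-0.2, 0.7, -0.1]
grip_width: 0.0918
grasp_force: 0.0
```

Request:
carry_out --commands '[[[0.6, 0, 0], 0], [[0.6, 0, 0], 0], [[0, 0, 0], 0]]'

```text
time_s: 3.15
ee_pos: [0.662, 0.122, 0.5994]
tool_rot: [-178.8, 3.1, 4.7]
force: [0.4, -0.7, -1.3]
grip_width: 0.092
grasp_force: 0.0
```

```bash
python3 -c "
from station import r
s=r.sense();print(s['time_s'],s['joint_positions'].round(1),s['ee_pos'].round(4),s['tool_rot'].round(2))"
```

```text
3.15 [-14.3  30.5   5.8  37.2  -4.8 115.4 -96.5] [0.662  0.122  0.5994] [-178.8     3.07    4.67]
```

Request:
carry_out --commands '[[[0, 0, -0.6], 0], [[0, 0, -0.6], 0], [[0, 0, 0], 0]]'

```text
time_s: 3.52
ee_pos: [0.6312, 0.1139, 0.6707]
tool_rot: [-178.1, -3.0, 4.5]
force: [0.2, 0.4, 0.5]
grip_width: 0.0919
grasp_force: 0.0
```

```bash
python3 -c "
from station import r
s=r.sense();print(s['time_s'],s['joint_positions'].round(1),s['ee_pos'].round(4),s['tool_rot'].round(2))"
```

```text
3.525 [-14.7  24.3   6.5  37.2  -4.8 115.5 -96.5] [0.6312 0.1139 0.6707] [-178.09   -3.      4.53]
```

Request:
carry_out --commands '[[[1, 0, 0], 0], [[1, 0, 0], 0], [[1, 0, 0], 0], [[1, 0, 0], 0]]'

```text
time_s: 4.03
ee_pos: [0.7885, 0.1189, 0.6012]
tool_rot: [-176.7, -7.1, 3.7]
force: [-0.5, -0.9, -1.1]
grip_width: 0.0917
grasp_force: 0.0
```

```bash
python3 -c "
from station import r
s=r.sense();print(s['time_s'],s['joint_positions'].round(1),s['ee_pos'].round(4),s['tool_rot'].round(2))"
```

```text
4.025 [-13.1  45.1  27.3  13.5 -26.  115.4 -93.6] [0.7885 0.1189 0.6012] [-176.7    -7.11    3.65]
```

Request:
carry_out --commands '[[[-0.2, 0, -0.6], 0], [[-0.2, 0, -0.6], 0], [[-0.2, 0, -0.6], 0], [[-0.2, 0, -0.6], 0], [[-0.2, 0, -0.6], 0]]'

```text
time_s: 4.65
ee_pos: [0.597, 0.0886, 0.7823]
tool_rot: [-176.2, -14.5, 3.1]
force: [-0.2, 0.3, -0.4]
grip_width: 0.0921
grasp_force: 0.0
```

```bash
python3 -c "
from station import r
s=r.sense();print(s['time_s'],s['joint_positions'].round(1),s['ee_pos'].round(4),s['tool_rot'].round(2))"
```

```text
4.65 [-13.   17.4   6.7  32.4  -5.4 115.4 -96.3] [0.597  0.0886 0.7823] [-176.15  -14.52    3.05]
```

Request:
carry_out --commands '[[[0, 0, -0.6], 0], [[0, 0, -0.6], 0], [[0, 0, -0.6], 0], [[0, 0, -0.6], 0], [[0, 0, 0], 0]]'

```text
time_s: 5.28
ee_pos: [0.5003, 0.0679, 0.8812]
tool_rot: [-174.9, -24.3, 2.2]
force: [-0.1, -0.3, 0.5]
grip_width: 0.0917
grasp_force: 0.0
```

```bash
python3 -c "
from station import r
s=r.sense();print(s['time_s'],s['joint_positions'].round(1),s['ee_pos'].round(4),s['tool_rot'].round(2))"
```

```text
5.275 [-17.8   5.7  11.6  34.2  -5.  115.5 -96.3] [0.5003 0.0679 0.8812] [-174.87  -24.31    2.24]
```

```bash
cat > st.py <<'E'
from h import *
np.set_printoptions(precision=4,suppress=True)
s=r.sense();R=pose(s)[:3,:3];z=R[:,2]
print(s['time_s'],"q",s['joint_positions'].round(1),"p",s['ee_pos'],"rot",s['tool_rot'].round(2),"F",s['force'].round(1),"w",s['grip_width'].round(4),s['grasp_force'])
print("tilt",np.degrees(np.arccos(-z[2])).round(2),"az",np.degrees(np.arctan2(z[1],z[0])).round(2),"turn",np.degrees(np.arctan2(R[2,1],R[2,0])).round(2))
E
python3 st.py
```

```text
Traceback (most recent call last):
  File "st.py", line 4, in <module>
    print(s['time_s'],"q",s['joint_positions'].round(1),"p",s['ee_pos'],"rot",s['tool_rot'].round(2),"F",s['force'].round(1),"w",s['grip_width'].round(4),s['grasp_force'])
                                                                                                                                 ^^^^^^^^^^^^^^^^^^^^^
AttributeError: 'float' object has no attribute 'round'
```

Request:
carry_out --commands '[[[0, 0.6, 0], -0.7], [[0, 0.6, 0], -0.7], [[0, 0.6, 0], 0], [[0, 0.2, -0.5], 0], [[0, 0, -0.5], 0]]'

```text
time_s: 5.9
ee_pos: [0.4974, -0.1002, 0.887]
tool_rot: [179.0, -27.1, 14.4]
force: [-0.3, -0.3, 0.6]
grip_width: 0.0921
grasp_force: 0.0
```

```bash
python3 st.py
```

```text
Traceback (most recent call last):
  File "st.py", line 4, in <module>
    print(s['time_s'],"q",s['joint_positions'].round(1),"p",s['ee_pos'],"rot",s['tool_rot'].round(2),"F",s['force'].round(1),"w",s['grip_width'].round(4),s['grasp_force'])
                                                                                                                                 ^^^^^^^^^^^^^^^^^^^^^
AttributeError: 'float' object has no attribute 'round'
```

Request:
carry_out --commands '[[[0, 0.6, 0], 0], [[0, 0.6, 0], 0], [[0, 0.2, -0.5], 0], [[0, 0, -0.5], 0], [[0, 0, 0], 0]]'

```text
time_s: 6.52
ee_pos: [0.4721, -0.2254, 0.9105]
tool_rot: [176.1, -32.1, 14.8]
force: [0.6, 0.2, -0.1]
grip_width: 0.0919
grasp_force: 0.0
```

```bash
sed -i "s/.round(4),s\['grasp/,s['grasp/" st.py; python3 st.py
```

```text
6.525 q [ 60.8  12.5 -44.2  26.2  -5.9 115.4 -60.7] p [ 0.4721 -0.2254  0.9105] rot [176.06 -32.05  14.83] F [ 0.6  0.2 -0.1] w 0.09194299232018334 0.0
tilt 32.27 az 7.44 turn 6.26
```

Request:
carry_out --commands '[[[0, 0, 0], 0.78], [[-0.26, -0.11, 0.49], 0], [[-0.26, -0.11, 0.49], 0], [[-0.26, -0.11, 0.49], 0], [[-0.26, -0.11, 0.49], 0]]'

```text
time_s: 7.15
ee_pos: [0.4817, -0.1811, 0.7005]
tool_rot: [179.9, -32.0, 7.9]
force: [1.2, -0.3, 0.5]
grip_width: 0.0918
grasp_force: 0.0
```

Request:
carry_out --commands '[[[-0.26, -0.11, 0.49], 0], [[-0.26, -0.11, 0.49], 0], [[-0.26, -0.11, 0.49], 0], [[-0.26, -0.11, 0.49], 0], [[-0.26, -0.11, 0.49], 0]]'

```text
time_s: 7.78
ee_pos: [0.4937, -0.1233, 0.4235]
tool_rot: [179.9, -31.9, 8.1]
force: [0.4, -0.5, 0.4]
grip_width: 0.0914
grasp_force: 0.0
```

```bash
python3 st.py
```

```text
7.775 q [ 67.7 -16.1 -35.9 115.8 -35.4  55.8 -36.3] p [ 0.4937 -0.1233  0.4235] rot [179.86 -31.95   8.14] F [ 0.4 -0.5  0.4] w 0.09135316748227501 0.0
tilt 31.95 az 7.88 turn 0.22
```

Run:
```python
from h import *
T=pose(); im=r.grab_frame("wrist"); cv2.imwrite("pics/w1.png",im[:,:,::-1]); np.save("w1.npy",T)
print(proj("wrist",[(.578,-.114,.165),(.644,-.1067,.165)],T))
```

```text
[[283.31990216 227.4479613 ]
 [284.86860061 176.13273162]]
```

View pics/w1.png

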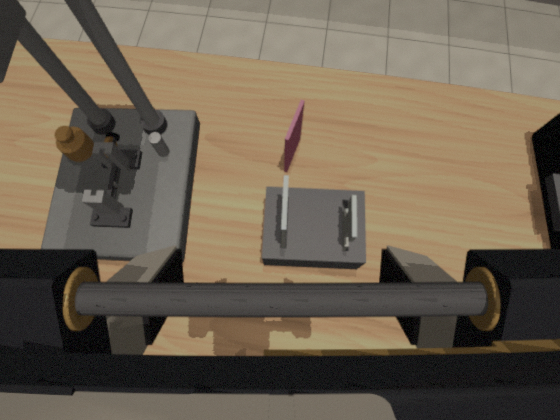

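The wrist picture shows the stand at (315,228), with the plain coupon's bright top edge from (285,178) to (284,228). The waisted coupon is at (353,215) and the pink plate at (294,135). The frame base is at left, with its right edge running (200,108)–(185,258) and the near post top at about (93,197).

Run:
```python
from h import *
np.set_printoptions(precision=4,suppress=True)
T=np.load("w1.npy"); im=cv2.imread("pics/w1.png"); g=cv2.cvtColor(im,cv2.COLOR_BGR2GRAY); hsv=cv2.cvtColor(im,cv2.COLOR_BGR2HSV)
# coupon top edge: bright, unsaturated
m=((g>120)&(hsv[:,:,1]<70)).astype(np.uint8); m[:,:278]=0;m[:,292:]=0;m[:170]=0;m[240:]=0
ys,xs=np.nonzero(m); print("rows",ys.min(),ys.max(),"cols",xs.min(),xs.max())
pts=[(xs[ys==y].mean(),y) for y in range(ys.min(),ys.max()+1) if (ys==y).any()]
P=onz("wrist",pts,.165,T); q=np.polyfit(P[:,0],P[:,1],1); print("coupon yaw",np.degrees(np.arctan(q[0])),P[0],P[-1],"mid",(P[0]+P[-1])/2)
# frame base right edge & stand right edge: grey/wood boundary = saturation step
def edge(rows,x0,x1,z):
    out=[]
    for y in rows:
        s=cv2.GaussianBlur(hsv[:,:,1],(5,5),0)[y,x0:x1].astype(float); out.append((x0+np.argmax(np.gradient(s))+0.,y))
    P=onz("wrist",out,z,T); l=cv2.fitLine(P[:,:2].astype(np.float32),cv2.DIST_HUBER,0,.01,.01).ravel(); return np.degrees(np.arctan(l[1]/l[0])),P[0],P[-1]
print("base",edge(range(120,240),170,220,.045))
print("stand r",edge(range(195,240),355,380,.07))
c=cv2.convertScaleAbs(cv2.resize(im[60:270,30:210],None,fx=2.8,fy=2.8,interpolation=cv2.INTER_CUBIC),alpha=2.2,beta=20);cv2.imwrite("pics/w1c.png",c);print(c.shape)
```

```text
rows 175 229 cols 281 291
coupon yaw 5.456965498756192 [ 0.6457 -0.1079  0.165 ] [ 0.5761 -0.1145  0.165 ] mid [ 0.6109 -0.1112  0.165 ]
base (np.float32(5.8918924), array([0.7738, 0.0587, 0.045 ]), array([0.569 , 0.0357, 0.045 ]))
stand r (np.float32(6.0166574), array([ 0.6693, -0.225 ,  0.07  ]), array([ 0.6016, -0.2317,  0.07  ]))
(588, 504, 3)
```

View pics/w1c.png

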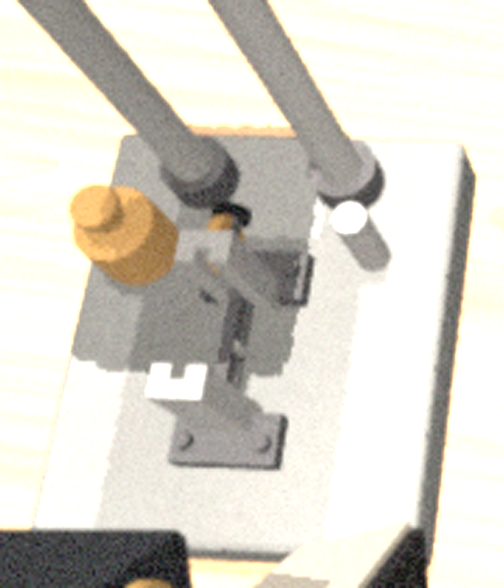

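The crop shows the near post's white U top at crop (148–207, 362–398), which is about (93,192) in the full picture, opening away from the robot. The far post lies in shadow at crop (210,245), the pin at (348,218) and the weight at (95,210). I'll move in for a close view of the mouth.

Request:
carry_out --commands '[[[-0.05, -0.45, 0.29], -0.15], [[-0.05, -0.45, 0.29], 0], [[-0.05, -0.45, 0.29], 0], [[-0.05, -0.45, 0.29], 0], [[-0.05, -0.45, 0.29], 0]]'

```text
time_s: 8.45
ee_pos: [0.5154, 0.1061, 0.2877]
tool_rot: [179.0, -32.1, 9.6]
force: [0.2, -0.9, 0.0]
grip_width: 0.0918
grasp_force: 0.0
```

Request:
carry_out --commands '[[[-0.05, -0.45, 0.29], 0], [[0, 0, 0], 0], [[0, 0, 0], 0]]'

```text
time_s: 8.82
ee_pos: [0.52, 0.1384, 0.2657]
tool_rot: [178.8, -32.0, 9.4]
force: [0.5, -0.3, 0.1]
grip_width: 0.0919
grasp_force: 0.0
```

```bash
python3 st.py
python3 - <<'E'
from h import *
T=pose(); im=r.grab_frame("wrist"); cv2.imwrite("pics/w2.png",im[:,:,::-1]); np.save("w2.npy",T)
c=cv2.convertScaleAbs(cv2.resize(im[0:240,130:430,::-1],None,fx=2.5,fy=2.5,interpolation=cv2.INTER_CUBIC),alpha=2.0,beta=20);cv2.imwrite("pics/w2c.png",c)
E
```

```text
8.825 q [ 65.2 -12.4 -79.1 128.1 -17.7  23.2 -83.7] p [0.52   0.1384 0.2657] rot [178.78 -32.     9.38] F [ 0.5 -0.3  0.1] w 0.09186628976024112 0.0
tilt 32.02 az 7.07 turn 1.96
```

View pics/w2c.png

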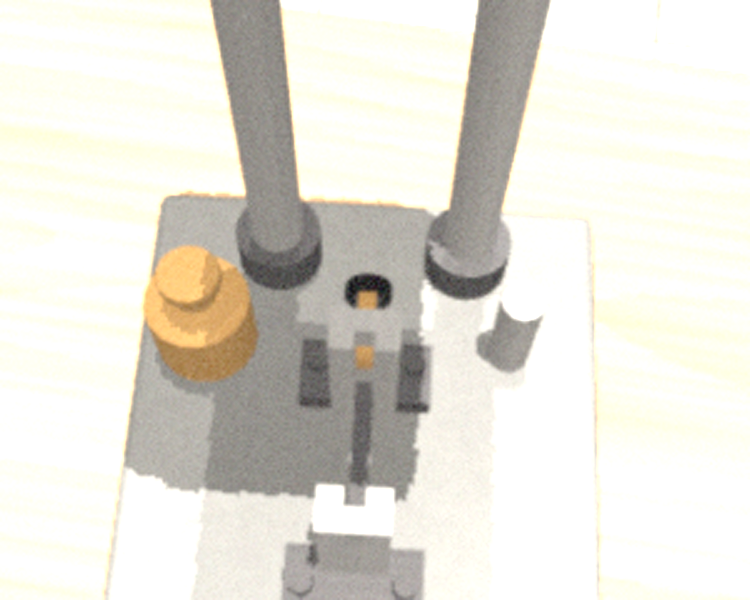

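The close view shows the near post's white U top at crop (313–396, 487–533), with its slot at x≈354.5 and slot bottom at y≈505. The far post's slot is at (364, 332–345), with the brass shoe below it at (365,356). The weight (200,310) and pin (515,330) are well to the sides.

Run:
```python
from h import *
np.set_printoptions(precision=4,suppress=True)
T=np.load("w2.npy"); im=cv2.imread("pics/w2.png"); g=cv2.cvtColor(im,cv2.COLOR_BGR2GRAY)
print("near rows"); 
for y in (196,198,200): print(y,g[y,252:292])
print("far rows")
for y in (132,134,136,138): print(y,g[y,262:290])
print("colN",g[190:216,261],g[190:216,283],"slot",g[190:216,272]); print("colF slot",g[124:146,275],"flange",g[124:146,266])
f=lambda p:onz("wrist",[(130+a/2.5-.3,b/2.5-.3) for a,b in p],.115,T)
P=f([(313,487),(396,490),(354.5,505),(354.5,533),(364,332),(364,345)]);print(P)
n,fa=P[2],P[4];print("dist",np.linalg.norm(n-fa),"yaw",np.degrees(np.arctan2(*(fa-n)[1::-1])),"mid",(n+fa)/2)
u=np.array([np.cos(np.radians(5.9)),np.sin(np.radians(5.9)),0]);print("mouth from near",n+.03625*u,P[3]+.04625*u,(P[0]+P[1])/2+.02825*u)
```

```text
near rows
196 [ 65  62  62  75 116 143 146 148 146 145 147 147 148 149 143 113  69  66
  74  74  74  75  75  81 112 143 143 144 146 145 144 147 147 148 141 114
  72  63  58  63]
198 [ 85  69  68  79 115 144 145 148 147 146 147 147 148 148 142 112  73  63
  74  74  76  72  76  85 116 142 145 146 148 145 146 148 148 149 143 113
  70  65  66  65]
200 [107 109 107 112 133 147 149 150 146 147 147 148 148 150 138 102  66  66
  72  73  75  76  75  84 120 145 147 150 148 147 148 149 147 151 142 116
  86 103 102  96]
far rows
132 [87 83 86 85 87 83 86 85 84 82 75 73 76 77 76 78 76 80 83 88 86 81 86 81
 86 82 88 85]
134 [85 84 81 81 83 85 86 87 85 76 61 62 66 63 63 59 66 70 77 86 85 85 81 81
 81 82 85 87]
136 [82 81 84 87 86 84 83 86 84 73 64 64 65 61 65 61 68 73 78 82 86 84 86 84
 83 84 85 87]
138 [79 81 83 82 83 85 85 88 79 73 69 68 70 73 68 67 71 73 77 84 81 83 86 87
 86 85 87 83]
colN [ 62  59  60  85 126 145 145 146 146 147 147 146 150 149 147 148 148 150
 150 149 151 147 126  87  74  69] [ 68  63  61  65  84 124 147 147 148 148 149 147 147 151 149 150 151 150
 150 152 151 151 147 133  99  74] slot [ 42  41  41  56  69  71  74  74  76  73  75  79 103 135 145 146 149 149
 149 148 147 147 145 115  73  62]
colF slot [86 85 85 87 85 81 86 82 77 64 63 67 61 65 73 73 78 72 70 65 62 60] flange [86 87 86 86 88 86 86 87 87 85 83 86 86 82 83 71 67 64 65 63 65 67]
[[0.6044 0.1736 0.115 ]
 [0.6081 0.1431 0.115 ]
 [0.5999 0.1573 0.115 ]
 [0.5893 0.1556 0.115 ]
 [0.6709 0.1651 0.115 ]
 [0.6653 0.1642 0.115 ]]
dist 0.07141907609756343 yaw 6.2257846466951925 mid [0.6354 0.1612 0.115 ]
mouth from near [0.636 0.161 0.115] [0.6353 0.1603 0.115 ] [0.6344 0.1612 0.115 ]
```

Request:
carry_out --commands '[[[-0.04, 0.45, 0.03], 0.33], [[-0.04, 0.53, 0.08], 0], [[-0.04, 0.53, 0.08], 0], [[-0.04, 0.53, 0.12], 0], [[-0.04, 0.53, 0.13], 0]]' --grip 0.7

```text
time_s: 9.5
ee_pos: [0.557, -0.1188, 0.216]
tool_rot: [-179.7, -32.0, 6.2]
force: [1.1, 0.2, 1.2]
grip_width: 0.0646
grasp_force: 0.0
```

Request:
carry_out --commands '[[[0, 0, 0], 0]]'

```text
time_s: 9.62
ee_pos: [0.5566, -0.1214, 0.2151]
tool_rot: [-179.4, -31.9, 5.6]
force: [0.4, 1.4, 1.2]
grip_width: 0.0644
grasp_force: 0.0
```

```bash
cat > to.py <<'E'
import sys
from h import *
exec(open("st.py").read())
t=np.array(eval(sys.argv[1])); print("tool shift needed (m):",R.T@(t-s['ee_pos']))
E
python3 to.py "(.557,-.117,.217)"; python3 to.py "(.621,-.110,.115)"|tail -1
```

```text
9.625 q [ 69.7  11.6 -56.1 126.4  -8.6  17.6 -60. ] p [ 0.5566 -0.1214  0.2151] rot [-179.36  -31.92    5.62] F [0.4 1.4 1.2] w 0.06439983540408117 0.0
tilt 31.93 az 6.83 turn -1.03
tool shift needed (m): [ 0.0017 -0.0043 -0.0012]
tool shift needed (m): [ 0.0024 -0.0037  0.1194]
```

Request:
carry_out --commands '[[[0.02, -0.04, 0.1], -0.05], [[0, 0, 0.3], 0], [[0, 0, 0.3], 0], [[0, 0, 0.3], 0], [[0, 0, 0.19], 0]]'

```text
time_s: 10.25
ee_pos: [0.6041, -0.1082, 0.1357]
tool_rot: [179.7, -31.2, 6.9]
force: [-0.3, 0.1, 0.7]
grip_width: 0.0644
grasp_force: 0.0
```

Request:
carry_out --commands '[[[0, 0, 0], 0]]'

```text
time_s: 10.38
ee_pos: [0.6035, -0.1073, 0.1352]
tool_rot: [179.9, -31.2, 6.9]
force: [-0.5, 0.2, 0.3]
grip_width: 0.0643
grasp_force: 0.0
```

```bash
python3 to.py "(.621,-.110,.115)"
```

```text
10.375 q [  54.8   25.6  -48.   124.5   46.    11.  -111.8] p [ 0.6035 -0.1073  0.1352] rot [179.86 -31.18   6.9 ] F [-0.5  0.2  0.3] w 0.06430711089780056 0.0
tilt 31.18 az 6.62 turn 0.23
tool shift needed (m): [0.0041 0.0047 0.0261]
```

Request:
carry_out --commands '[[[0.02, 0.02, 0.1], 0], [[0.02, 0.02, 0.1], 0], [[0, 0, 0.06], 0], [[0, 0, 0], 0]]'

```text
time_s: 10.88
ee_pos: [0.6212, -0.1097, 0.1169]
tool_rot: [179.8, -31.3, 6.9]
force: [0.1, -0.2, -0.5]
grip_width: 0.064
grasp_force: 0.0
```

```bash
python3 to.py "(.621,-.110,.115)"
```

```text
10.875 q [  52.4   29.3  -46.4  122.8   59.4   11.1 -124.1] p [ 0.6212 -0.1097  0.1169] rot [179.79 -31.3    6.87] F [ 0.1 -0.2 -0.5] w 0.06399409498748174 0.0
tilt 31.3 az 6.47 turn 0.34
tool shift needed (m): [-0.0012  0.0003  0.0015]
```

Request:
carry_out --commands '[[[0, 0, 0], 0], [[0, 0, 0], 0], [[0, 0, 0], 0], [[0, 0, 0], 0], [[0, 0, 0], 0]]' --grip 0 --newtons 50

```text
time_s: 11.5
ee_pos: [0.6217, -0.1091, 0.1168]
tool_rot: [179.9, -31.4, 6.9]
force: [-0.7, 0.4, -0.2]
grip_width: 0.0191
grasp_force: 0.0
```

```bash
python3 st.py
```

```text
11.5 q [  52.5   29.4  -46.5  122.8   59.7   11.1 -124.4] p [ 0.6217 -0.1091  0.1168] rot [179.85 -31.37   6.89] F [-0.7  0.4 -0.2] w 0.019113862547874852 0.0
tilt 31.37 az 6.6 turn 0.24
```

Request:
carry_out --commands '[[[0, 0, 0], 0], [[0, 0, 0], 0], [[0, 0, 0], 0]]'

```text
time_s: 11.88
ee_pos: [0.6217, -0.1097, 0.1168]
tool_rot: [179.8, -31.4, 6.9]
force: [0.5, -1.7, -0.9]
grip_width: 0.0058
grasp_force: 50.0
```

```bash
python3 st.py
```

```text
11.875 q [  52.5   29.4  -46.5  122.8   59.8   11.1 -124.4] p [ 0.6217 -0.1097  0.1168] rot [179.82 -31.36   6.86] F [ 0.5 -1.7 -0.9] w 0.005821980811094067 49.98714566230774
tilt 31.36 az 6.52 turn 0.29
```

Request:
carry_out --commands '[[[0.1, 0, -0.17], 0], [[0.2, 0, -0.33], 0], [[0.2, 0, -0.33], 0], [[0.2, 0, -0.33], 0], [[0.1, 0, -0.15], 0]]'

```text
time_s: 12.5
ee_pos: [0.6223, -0.1084, 0.2723]
tool_rot: [179.8, -31.5, 6.9]
force: [0.6, -0.6, -2.7]
grip_width: 0.0059
grasp_force: 50.0
```

```bash
python3 to.py "(.517,.1485,.23)"
```

```text
12.5 q [  79.6   26.6  -80.9  115.5   37.4   32.4 -103.1] p [ 0.6223 -0.1084  0.2723] rot [179.83 -31.48   6.92] F [ 0.6 -0.6 -2.7] w 0.005911070978228783 49.993414878845215
tilt 31.48 az 6.59 turn 0.28
tool shift needed (m): [-0.0848 -0.2677 -0.0031]
```

Request:
carry_out --commands '[[[-0.4, -0.2, 0], 0], [[-0.35, -0.45, 0], 0], [[-0.1, -0.55, 0], 0], [[0, -0.58, 0], 0], [[0, -0.5, -0.03], 0]]'

```text
time_s: 13.12
ee_pos: [0.5201, 0.11, 0.2281]
tool_rot: [179.7, -31.4, 6.9]
force: [1.1, -0.6, -2.1]
grip_width: 0.006
grasp_force: 50.0
```

Request:
carry_out --commands '[[[0, -0.4, 0], 0], [[0, 0, 0], 0]]'

```text
time_s: 13.38
ee_pos: [0.5147, 0.1548, 0.2285]
tool_rot: [179.9, -31.4, 7.7]
force: [0.9, 0.3, -0.6]
grip_width: 0.0057
grasp_force: 50.0
```

```bash
python3 to.py "(.517,.1485,.23)"
```

```text
13.375 q [  47.1    4.7  -74.   130.2   38.6   22.6 -140.5] p [0.5147 0.1548 0.2285] rot [179.88 -31.44   7.75] F [ 0.9  0.3 -0.6] w 0.0057232785782487935 49.9940299987793
tilt 31.44 az 7.51 turn 0.2
tool shift needed (m): [ 0.002   0.0066 -0.0005]
```

Request:
carry_out --commands '[[[0.25, 0.05, 0.2], 0.1], [[0.25, 0.02, 0.4], 0], [[0.1, 0, 0.1], 0], [[0, 0, 0], 0]]'

```text
time_s: 13.88
ee_pos: [0.585, 0.1485, 0.2086]
tool_rot: [-179.1, -31.2, 5.6]
force: [0.1, 0.2, -1.0]
grip_width: 0.0057
grasp_force: 50.0
```

```bash
python3 to.py "(.6462,.1621,.191)"
```

```text
13.875 q [  20.9   13.1  -46.1  123.9   48.2   22.9 -147.2] p [0.585  0.1485 0.2086] rot [-179.13  -31.17    5.62] F [ 0.1  0.2 -1. ] w 0.005732679447737289 49.99355971813202
tilt 31.18 az 7.3 turn -1.43
tool shift needed (m): [ 0.0441 -0.0068  0.0474]
```

Request:
carry_out --commands '[[[0.05, 0, 0.05], -0.1], [[0.1, -0.02, 0.08], 0], [[0, 0, 0], 0]]'

```text
time_s: 14.25
ee_pos: [0.6047, 0.1527, 0.2065]
tool_rot: [-179.6, -31.3, 6.6]
force: [0.5, 0.7, -1.1]
grip_width: 0.0057
grasp_force: 50.0
```

```bash
python3 to.py "(.6462,.1621,.191)"
```

```text
14.25 q [  17.8   15.2  -43.1  121.7   49.6   23.4 -147. ] p [0.6047 0.1527 0.2065] rot [-179.64  -31.3     6.55] F [ 0.5  0.7 -1.1] w 0.005696993821643692 49.99353289604187
tilt 31.3 az 7.25 turn -0.6
tool shift needed (m): [ 0.0281 -0.0044  0.0352]
```

Run:
```python
from h import *
T=pose(); im=r.grab_frame("wrist"); cv2.imwrite("pics/w3.png",im[:,:,::-1]); np.save("w3.npy",T)
c=cv2.convertScaleAbs(cv2.resize(im[80:320,140:440,::-1],None,fx=2.5,fy=2.5,interpolation=cv2.INTER_CUBIC),alpha=1.9,beta=20);cv2.imwrite("pics/w3c.png",c)
u=np.array([np.cos(np.radians(6)),np.sin(np.radians(6)),0]);v=np.array([-u[1],u[0],0]);m=np.array([.6355,.1609,.115])
q=lambda X:((proj("wrist",X,T)-[140,80])*2.5+1)
print("near U corners",q([m-.0283*u+s*.01425*v for s in(1,-1)]+[m-.04625*u+s*.01425*v for s in(1,-1)]))
o=T[:3,3]-.0107*u; print("coupon top ends, bottom ends",q([o+np.array([0,0,.0482])+s*.035*u for s in(-1,1)]+[o+np.array([0,0,-.0718])+s*.035*u for s in(-1,1)]))
```

```text
near U corners [[289.07495988 499.09602584]
 [389.90024918 500.42336962]
 [287.06185339 564.16877655]
 [389.67931005 565.60368397]]
coupon top ends, bottom ends [[348.31167175 785.98929193]
 [355.59952417 253.25098755]
 [354.15865585 689.89747547]
 [357.62066092 413.30129618]]
```

View pics/w3c.png

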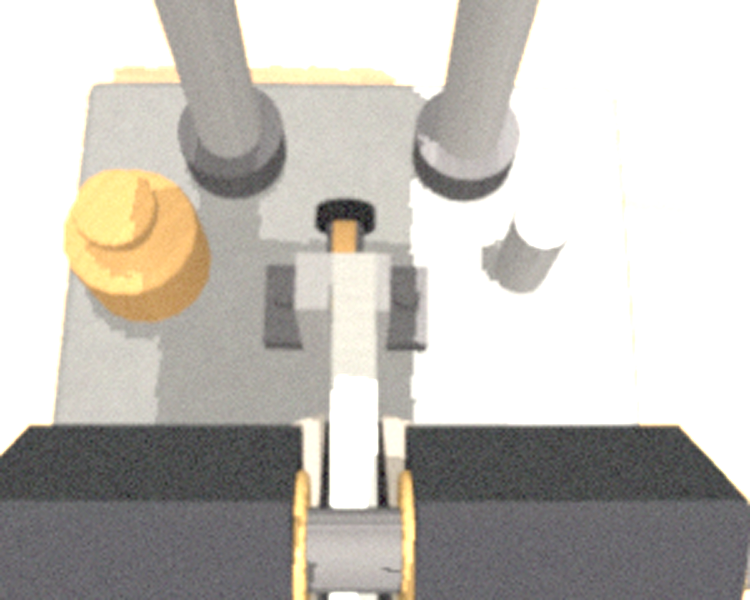

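The view shows the coupon's bright top strip at x 332–377, running from the gripper up to y≈283 or 253; its far end merges with the far post's grey top (295–390, 253–310). The near post is hidden behind the fingers. I need the pixel numbers for the strip's end.

Run:
```python
from h import *
T=np.load("w3.npy"); g=cv2.cvtColor(cv2.imread("pics/w3.png"),cv2.COLOR_BGR2GRAY)
for y in range(176,212,2): print(y,g[y,256:300:1])
u=np.array([np.cos(np.radians(6)),np.sin(np.radians(6)),0]);v=np.array([-u[1],u[0],0]);m=np.array([.6355,.1609,.115])
print("far post slot bottom/back/tips +-",proj("wrist",[m+a*u+b*v for a in(.02825,.03625,.04625) for b in(-.01425,-.00425,.00425,.01425)],T).round(1))
o=T[:3,3]-.0107*u;print(proj("wrist",[o+np.array([0,0,.0482])+.035*u+b*v for b in (-.003,.003)],T))
```

```text
176 [ 92  91  93  94  95 101  99  93  84  86  81  82  90  90  79  56  60  79
  92  92  91  90  94  93  91  85  65  53  51  66  83  91  91  88  88  92
  90  90  90  96  98  99 101 102]
178 [79 82 81 80 84 83 81 80 82 78 79 81 81 79 66 53 61 84 92 96 97 94 93 98
 93 87 64 46 50 63 80 82 83 79 80 80 78 81 79 83 79 81 84 82]
180 [ 81  79  83  87  87  88  85  87  87  84  84  85  87  85  75  60  71  87
 101  96  99  99  99  99 100  94  76  67  69  79  89  87  88  88  86  82
  81  81  81  79  78  79  78  78]
182 [ 84  86  94 101 105 104 104 104 105 106 103 103 103 104 105 100 108 113
 118 120 121 119 119 119 118 119 117 117 119 119 119 118 119 117 110 108
 105 106 103  99  88  81  81  80]
184 [ 81  85  95 105 105 104 108 106 105 104 107 105 105 106 103 105 110 117
 118 119 119 116 119 120 118 120 118 118 118 117 118 118 120 115 111 111
 105 106 103  99  87  79  82  79]
186 [ 60  66  88 100 104 103 103 105 105 106 104 105 105 104 104 104 109 116
 120 121 123 122 119 119 120 119 121 119 121 119 120 122 121 118 113 107
 105 106 102  98  80  67  65  67]
188 [ 52  57  85 103 107 105 105 106 106 
[... 1740 characters left out ...]
 120 120 118 109  95  80
  81  82  80  74  54  53  52  53]
208 [ 49  54  63  72  76  81  79  83  79  78  81  81  77  82  80  78  83 107
 117 117 119 122 118 120 119 120 121 120 121 120 121 119 119 113  93  79
  79  80  82  73  54  50  53  54]
210 [ 51  54  55  70  81  78  78  79  77  79  76  83  79  83  86  79  96 113
 120 121 122 119 121 121 122 121 121 118 123 119 122 119 121 114  95  80
  80  80  77  69  58  57  52  53]
far post slot bottom/back/tips +- [[295.8 203.3]
 [282.4 203.2]
 [271.  203. ]
 [257.7 202.9]
 [295.8 193.2]
 [282.5 193. ]
 [271.3 192.9]
 [258.  192.8]
 [295.8 180.7]
 [282.7 180.6]
 [271.5 180.5]
 [258.4 180.4]]
[[290.23953057 180.98730198]
 [273.44378461 180.81530841]]
```

The numbers agree. The far post's top is predicted at rows 180–203, cols 258–296, and observed there. The coupon's far end is at row 181, cols 272–290, as predicted, so the in-hand and mouth estimates hold to about 0.3 mm. Moving over the mouth.

Request:
carry_out --commands '[[[0.12, -0.02, 0.13], 0], [[0.12, -0.02, 0.16], 0], [[0.04, 0, 0.06], 0], [[0, 0, 0], 0]]'

```text
time_s: 14.8
ee_pos: [0.645, 0.1621, 0.1905]
tool_rot: [-179.7, -31.2, 6.6]
force: [0.2, 0.3, -1.0]
grip_width: 0.0061
grasp_force: 50.0
```

```bash
python3 to.py "(.6462,.1621,.191)"
```

```text
14.8 q [   8.1   19.3  -32.8  117.3   50.2   22.4 -146.8] p [0.645  0.1621 0.1905] rot [-179.66  -31.23    6.6 ] F [ 0.2  0.3 -1. ] w 0.006111448041321284 49.993590116500854
tilt 31.23 az 7.26 turn -0.57
tool shift needed (m): [0.0013 0.0001 0.0002]
```

```bash
cat > bot.py <<'E'
from h import *
np.set_printoptions(precision=4,suppress=True)
s=r.sense();R=pose(s)[:3,:3]
Rg=Ro.from_euler("xyz",(179.82,-31.36,6.86),degrees=True).as_matrix()
a=np.radians(6);u=np.array([np.cos(a),np.sin(a),0]);v=np.array([-u[1],u[0],0])
pA=Rg.T@(np.array([.611,-.1105,.045])-np.array([.6217,-.1097,.1168])); pB=pA.copy();pB[1]=0
for n,p in(("A",pA),("B",pB)):
    b=s['ee_pos']+R@p; d=b-np.array([.6355,.1609,.115]); print(n,"bottom rel mouth x,y,z mm",(1e3*np.array([d@u,d@v,d[2]])).round(2))
D=R@Rg.T;print("coupon rot vs grasp",Ro.from_matrix(D).as_rotvec(degrees=True).round(2),"tool y elev",np.degrees(R[2,1]).round(2),"F",s['force'].round(1),"t",s['time_s'],"j",s['joint_positions'].round(1))
def m(x,y,z): return R.T@((x*u+y*v+np.array([0,0,z]))/1e3)*10
print("units for 1mm down",m(0,0,-1),"1mm +x",m(1,0,0),"1mm +y",m(0,1,0))
E
python3 bot.py
```

```text
A bottom rel mouth x,y,z mm [-1.3   1.08  3.75]
B bottom rel mouth x,y,z mm [-1.29  0.42  3.74]
coupon rot vs grasp [0.43 0.18 0.01] tool y elev -0.29 F [ 0.2  0.3 -1. ] t 14.8 j [   8.1   19.3  -32.8  117.3   50.2   22.4 -146.8]
units for 1mm down [-0.0052  0.0001  0.0086] 1mm +x [0.0086 0.0001 0.0052] 1mm +y [ 0.0001 -0.01    0.0001]
```

Request:
carry_out --commands '[[[0.011, 0.006, 0.007], 0], [[-0.01, 0, 0.017], 0], [[-0.01, 0, 0.017], 0], [[-0.01, 0, 0.017], 0], [[0, 0, 0], 0]]'

```text
time_s: 15.42
ee_pos: [0.6468, 0.1619, 0.1847]
tool_rot: [-179.7, -31.3, 6.6]
force: [-0.1, 0.2, -1.6]
grip_width: 0.0059
grasp_force: 50.0
```

```bash
python3 bot.py
```

```text
A bottom rel mouth x,y,z mm [ 0.52  0.7  -2.04]
B bottom rel mouth x,y,z mm [ 0.53  0.04 -2.04]
coupon rot vs grasp [0.42 0.14 0.03] tool y elev -0.28 F [-0.1  0.2 -1.6] t 15.425 j [   5.3   19.5  -29.4  117.5   49.8   21.2 -146.7]
units for 1mm down [-0.0052  0.      0.0085] 1mm +x [0.0085 0.0001 0.0052] 1mm +y [ 0.0001 -0.01    0.0001]
```

Request:
carry_out --commands '[[[-0.02, 0, 0.024], 0], [[-0.016, 0, 0.026], 0], [[-0.016, 0, 0.026], 0], [[-0.016, 0, 0.026], 0], [[0, 0, 0], 0]]'

```text
time_s: 16.05
ee_pos: [0.6461, 0.162, 0.1723]
tool_rot: [-179.7, -31.2, 6.6]
force: [-0.2, -0.5, -1.3]
grip_width: 0.0057
grasp_force: 50.0
```

```bash
python3 bot.py
```

```text
A bottom rel mouth x,y,z mm [ -0.18   0.81 -14.5 ]
B bottom rel mouth x,y,z mm [ -0.17   0.15 -14.51]
coupon rot vs grasp [0.41 0.17 0.03] tool y elev -0.27 F [-0.2 -0.5 -1.3] t 16.05 j [  -0.6   19.6  -22.5  118.2   49.    18.6 -146.8]
units for 1mm down [-0.0052  0.      0.0085] 1mm +x [0.0085 0.0001 0.0052] 1mm +y [ 0.0001 -0.01    0.0001]
```

Request:
carry_out --commands '[[[-0.016, 0, 0.026], 0], [[-0.016, 0, 0.026], 0], [[0, 0, 0], 0]]'

```text
time_s: 16.42
ee_pos: [0.6457, 0.1618, 0.1658]
tool_rot: [-179.7, -31.2, 6.6]
force: [-3.0, -0.3, 0.5]
grip_width: 0.006
grasp_force: 50.0
```

```bash
python3 bot.py
```

```text
A bottom rel mouth x,y,z mm [ -0.74   0.65 -20.98]
B bottom rel mouth x,y,z mm [ -0.73  -0.01 -20.99]
coupon rot vs grasp [0.39 0.21 0.02] tool y elev -0.26 F [-3.  -0.3  0.5] t 16.425 j [  -3.5   19.8  -19.2  118.6   48.6   17.3 -146.9]
units for 1mm down [-0.0052  0.      0.0086] 1mm +x [0.0086 0.0001 0.0052] 1mm +y [ 0.0001 -0.01    0.0001]
```

Request:
carry_out --commands '[[[-0.01, 0, 0.02], 0], [[-0.01, 0, 0.02], 0], [[-0.01, 0, 0.02], 0], [[0, 0, 0], 0]]'

```text
time_s: 16.92
ee_pos: [0.6465, 0.1618, 0.1593]
tool_rot: [-179.7, -31.2, 6.6]
force: [-4.1, -0.4, -1.1]
grip_width: 0.0058
grasp_force: 50.0
```

```bash
python3 bot.py
```

```text
A bottom rel mouth x,y,z mm [  0.14   0.58 -27.52]
B bottom rel mouth x,y,z mm [  0.15  -0.07 -27.52]
coupon rot vs grasp [0.4  0.19 0.01] tool y elev -0.26 F [-4.1 -0.4 -1.1] t 16.925 j [  -6.5   20.2  -15.7  118.8   48.2   16.  -146.9]
units for 1mm down [-0.0052  0.      0.0086] 1mm +x [0.0086 0.0001 0.0052] 1mm +y [ 0.0001 -0.01    0.0001]
```

Request:
carry_out --commands '[[[-0.011, 0, 0.017], 0], [[-0.011, 0, 0.017], 0], [[-0.011, 0, 0.017], 0], [[0, 0, 0], 0]]'

```text
time_s: 17.42
ee_pos: [0.6466, 0.162, 0.1535]
tool_rot: [-179.7, -31.3, 6.6]
force: [-3.2, -0.2, -0.0]
grip_width: 0.0058
grasp_force: 50.0
```

```bash
python3 bot.py
```

```text
A bottom rel mouth x,y,z mm [  0.29   0.79 -33.24]
B bottom rel mouth x,y,z mm [  0.3    0.13 -33.25]
coupon rot vs grasp [0.41 0.15 0.02] tool y elev -0.28 F [-3.2 -0.2 -0. ] t 17.425 j [  -9.2   20.5  -12.5  119.1   47.8   14.7 -146.9]
units for 1mm down [-0.0052  0.      0.0085] 1mm +x [0.0085 0.0001 0.0052] 1mm +y [ 0.0001 -0.01    0.0001]
```

Request:
carry_out --commands '[[[-0.005, 0, 0.009], 0], [[-0.005, 0, 0.009], 0], [[0, 0, 0], 0]]'

```text
time_s: 17.8
ee_pos: [0.6469, 0.1621, 0.1517]
tool_rot: [-179.7, -31.3, 6.6]
force: [-3.5, -0.3, 0.3]
grip_width: 0.0058
grasp_force: 50.0
```

Request:
carry_out --commands '[[[-0.007, 0, 0.008], 0], [[-0.006, 0, 0.009], 0], [[0, 0, 0], 0]]'

```text
time_s: 18.18
ee_pos: [0.6466, 0.1619, 0.1495]
tool_rot: [-179.7, -31.3, 6.6]
force: [-3.1, -0.7, 0.4]
grip_width: 0.0057
grasp_force: 50.0
```

Request:
carry_out --commands '[[[-0.006, 0, 0.009], 0], [[-0.006, 0, 0.009], 0], [[0, 0, 0], 0]]'

```text
time_s: 18.55
ee_pos: [0.6465, 0.162, 0.1473]
tool_rot: [-179.7, -31.3, 6.6]
force: [-4.3, -0.5, 0.0]
grip_width: 0.0058
grasp_force: 50.0
```

Request:
carry_out --commands '[[[-0.005, 0, 0.009], 0], [[-0.005, 0, 0.009], 0], [[0, 0, 0], 0]]'

```text
time_s: 18.92
ee_pos: [0.6466, 0.162, 0.1453]
tool_rot: [-179.7, -31.3, 6.6]
force: [-4.0, -0.1, 0.2]
grip_width: 0.006
grasp_force: 50.0
```

Request:
carry_out --commands '[[[-0.005, 0, 0.009], 0], [[-0.005, 0, 0.009], 0], [[0, 0, 0], 0]]'

```text
time_s: 19.3
ee_pos: [0.6467, 0.1621, 0.1433]
tool_rot: [-179.7, -31.3, 6.6]
force: [-3.0, -1.4, -0.1]
grip_width: 0.0055
grasp_force: 50.0
```

Request:
carry_out --commands '[[[-0.006, 0, 0.009], 0], [[-0.006, 0, 0.009], 0], [[0, 0, 0], 0]]'

```text
time_s: 19.68
ee_pos: [0.6468, 0.1621, 0.1412]
tool_rot: [-179.7, -31.3, 6.6]
force: [-3.3, -0.9, 0.6]
grip_width: 0.0059
grasp_force: 50.0
```

```bash
python3 bot.py
```

```text
A bottom rel mouth x,y,z mm [  0.5    0.85 -45.55]
B bottom rel mouth x,y,z mm [  0.51   0.19 -45.55]
coupon rot vs grasp [0.43 0.12 0.02] tool y elev -0.29 F [-3.3 -0.9  0.6] t 19.675 j [ -14.5   21.4   -6.3  119.7   46.9   12.1 -147. ]
units for 1mm down [-0.0052  0.0001  0.0085] 1mm +x [0.0085 0.0001 0.0052] 1mm +y [ 0.0001 -0.01    0.0001]
```

Request:
carry_out --commands '[[[-0.007, 0, 0.008], 0], [[-0.006, 0, 0.009], 0], [[0, 0, 0], 0]]'

```text
time_s: 20.05
ee_pos: [0.647, 0.1621, 0.1406]
tool_rot: [-179.7, -31.4, 6.6]
force: [-8.3, -1.7, 10.3]
grip_width: 0.0057
grasp_force: 50.0
```

Request:
carry_out --commands '[[[-0.005, 0, 0.008], 0], [[0, 0, 0], 0], [[0, 0, 0], 0]]'

```text
time_s: 20.42
ee_pos: [0.6474, 0.1622, 0.1404]
tool_rot: [-179.7, -31.5, 6.6]
force: [-11.8, -2.5, 15.3]
grip_width: 0.0055
grasp_force: 50.0
```

```bash
python3 bot.py
```

```text
A bottom rel mouth x,y,z mm [  1.42   0.9  -46.44]
B bottom rel mouth x,y,z mm [  1.43   0.24 -46.44]
coupon rot vs grasp [ 0.46 -0.06 -0.  ] tool y elev -0.3 F [-11.8  -2.5  15.3] t 20.425 j [ -15.8   21.4   -4.9  119.8   46.7   11.5 -147. ]
units for 1mm down [-0.0052  0.0001  0.0085] 1mm +x [0.0085 0.0001 0.0052] 1mm +y [ 0.0001 -0.01    0.0001]
```

Request:
carry_out --commands '[[[-0.01, 0, -0.006], 0], [[0, 0, 0], 0]]'

```text
time_s: 20.68
ee_pos: [0.6471, 0.1622, 0.1405]
tool_rot: [-179.6, -31.5, 6.6]
force: [-5.6, -1.4, 10.0]
grip_width: 0.0058
grasp_force: 50.0
```

Request:
carry_out --commands '[[[-0.003, 0, 0.004], 0], [[0, 0, 0], 0]]'

```text
time_s: 20.92
ee_pos: [0.6472, 0.1621, 0.1405]
tool_rot: [-179.6, -31.6, 6.6]
force: [-7.9, -2.9, 13.8]
grip_width: 0.0063
grasp_force: 50.0
```

```bash
python3 bot.py
```

```text
A bottom rel mouth x,y,z mm [  1.32   0.92 -46.34]
B bottom rel mouth x,y,z mm [  1.33   0.27 -46.34]
coupon rot vs grasp [ 0.5  -0.15 -0.01] tool y elev -0.33 F [-7.9 -2.9 13.8] t 20.925 j [ -16.2   21.4   -4.4  119.9   46.7   11.2 -147. ]
units for 1mm down [-0.0052  0.0001  0.0085] 1mm +x [0.0085 0.0001 0.0052] 1mm +y [ 0.0001 -0.01    0.0001]
```

Request:
carry_out --commands '[[[-0.004, 0, -0.002], 0], [[0, 0, 0], 0]]'

```text
time_s: 21.18
ee_pos: [0.6471, 0.1621, 0.1405]
tool_rot: [-179.6, -31.6, 6.6]
force: [-5.9, -1.8, 11.0]
grip_width: 0.0057
grasp_force: 50.0
```

Request:
carry_out --commands '[[[0, 0, 0], 0], [[0, 0, 0], 0], [[0, 0, 0], 0], [[0, 0, 0], 0], [[0, 0, 0], 0]]' --grip 0.5

```text
time_s: 21.8
ee_pos: [0.6448, 0.1618, 0.1375]
tool_rot: [-179.7, -31.3, 6.6]
force: [0.4, 0.6, -0.3]
grip_width: 0.0454
grasp_force: 0.0
```

```bash
python3 st.py
python3 - <<'E'
from h import *
im=r.grab_frame("wrist"); cv2.imwrite("pics/w4.png",im[:,:,::-1])
c=cv2.convertScaleAbs(cv2.resize(im[80:320,140:440,::-1],None,fx=2.5,fy=2.5,interpolation=cv2.INTER_CUBIC),alpha=1.9,beta=20);cv2.imwrite("pics/w4c.png",c)
E
```

```text
21.8 q [ -16.3   21.5   -4.4  120.1   46.6   11.2 -147.1] p [0.6448 0.1618 0.1375] rot [-179.66  -31.27    6.6 ] F [ 0.4  0.6 -0.3] w 0.045422020298888276 0.0
tilt 31.28 az 7.26 turn -0.56
```

View pics/w4c.png

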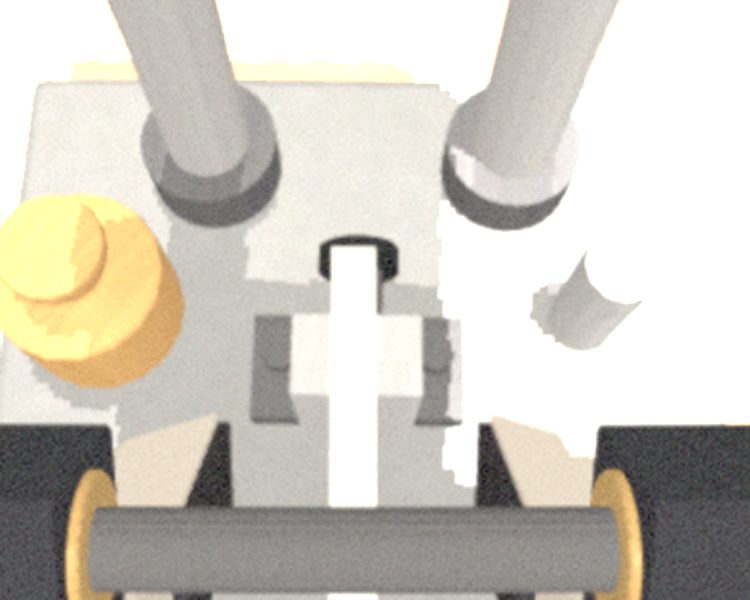

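The coupon stands upright and centred in both slots, with its top strip at crop x 330–377 and its far end at y≈246. The fingers are open clear of it, and the pin and weight are undisturbed. Backing out along the tool axis.

Run:
```python
from h import *
T=pose(); g=cv2.cvtColor(cv2.imread("pics/w4.png"),cv2.COLOR_BGR2GRAY)
print("col",g[168:190,281]); 
for y in(190,220,250): print(y,g[y,268:296])
u=np.array([np.cos(np.radians(6)),np.sin(np.radians(6)),0]);v=np.array([-u[1],u[0],0]);m=np.array([.6355,.1609,0])
for z in(.1857,.1887,.1917):print(z,proj("wrist",[m+u*(.035+.001)+b*v+np.array([0,0,z]) for b in(-.003,.003)],T).round(1).tolist())
```

```text
col [115 117 115 118 114  97  59  31  29  38  89 126 139 140 136 138 138 137
 139 137 137 139]
190 [ 85  51  29  39  97 134 136 137 138 138 138 139 137 138 137 137 138 137
 136 137 137 130 102  63  42  29   9  24]
220 [120 122 120 126 130 138 138 138 136 137 138 139 136 136 135 137 139 136
 137 137 137 131 131 128 126 124 119 122]
250 [ 93  89  93 106 127 138 142 140 142 144 144 143 141 141 143 140 141 143
 143 143 140 138 124  98  93  93  91  93]
0.1857 [[290.2, 174.8], [273.5, 174.6]]
0.1887 [[290.3, 171.6], [273.3, 171.4]]
0.1917 [[290.5, 168.2], [273.0, 168.1]]
```

Request:
carry_out --commands '[[[0, 0, -0.15], 0], [[-0.1, 0, -0.3], 0], [[-0.2, 0, -0.35], 0], [[-0.2, 0, -0.4], 0], [[-0.2, 0, -0.4], 0]]'

```text
time_s: 22.48
ee_pos: [0.5017, 0.1443, 0.2385]
tool_rot: [-179.7, -31.3, 6.6]
force: [0.1, -0.3, 1.2]
grip_width: 0.046
grasp_force: 0.0
```

```bash
python3 st.py
```

```text
22.475 q [  -6.6   -2.4  -18.3  132.3   23.4   21.6 -128.1] p [0.5017 0.1443 0.2385] rot [-179.66  -31.27    6.61] F [ 0.1 -0.3  1.2] w 0.04601341823378787 0.0
tilt 31.27 az 7.26 turn -0.56
```

Run:
```python
from h import *
T=pose(); im=r.grab_frame("wrist"); cv2.imwrite("pics/w5.png",im[:,:,::-1]); np.save("w5.npy",T)
s=r.grab_frame("scene")[:,:,::-1]; d=r.grab_frame("side")[:,:,::-1]
cv2.imwrite("pics/s5.png",s);cv2.imwrite("pics/d5.png",d)
f=lambda a:cv2.convertScaleAbs(a,alpha=1.8,beta=15)
c=np.hstack([f(cv2.resize(im[0:240,180:380,::-1],(500,600),interpolation=cv2.INTER_CUBIC)),np.vstack([f(cv2.resize(s[150:250,290:390],(300,300),interpolation=cv2.INTER_CUBIC)),f(cv2.resize(d[210:310,320:420],(300,300),interpolation=cv2.INTER_CUBIC))])])
cv2.imwrite("pics/w5c.png",c)
```

```text
(no output)
```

View pics/w5c.png

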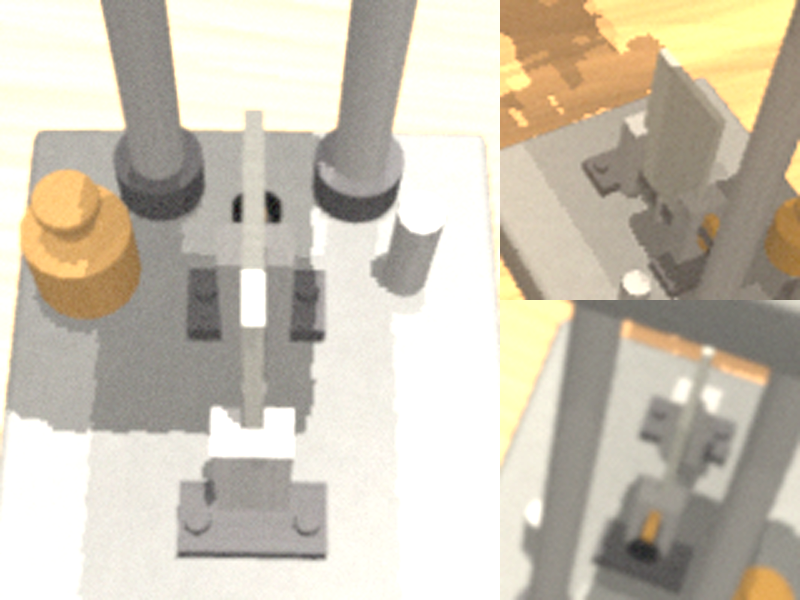

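The coupon stands upright in both guide slots in all three views. In the wrist crop its top edge runs from (254,112) to (253,325), and the near edge drops into the near post's slot at (253,425). One height check before handing in.

Run:
```python
from h import *
np.set_printoptions(precision=4,suppress=True)
T5=np.load("w5.npy");T4=np.eye(4);T4[:3,:3]=Ro.from_euler("xyz",(-179.66,-31.27,6.6),degrees=True).as_matrix();T4[:3,3]=(.6448,.1618,.1375)
g=cv2.cvtColor(cv2.imread("pics/w5.png"),cv2.COLOR_BGR2GRAY);print(g[38:52,281],g[122:138,281])
far,near=(281.5,44.6),(281.2,129.8)
for z in(.180,.1857,.1887,.1917,.195):
    a,b=onz("wrist",[far,near],z,T5);print(z,np.linalg.norm(a-b).round(4),a,b)
a,R,t=und("wrist",[(281.2,177.8)],T4);b,R2,t2=und("wrist",[far],T5)
X=cv2.triangulatePoints(np.c_[R,t],np.c_[R2,t2],a.T,b.T);print("far top",(X[:3]/X[3]).ravel())
print(r.sense()["force"])
```

```text
[168 171 170 171 169 147 113 108 111 108 107 111 105 109] [176 176 176 177 178 182 179 167 130  90  81  84  82  82  85  85]
0.18 0.0725 [0.6758 0.1654 0.18  ] [0.6038 0.157  0.18  ]
0.1857 0.0707 [0.6709 0.1648 0.1857] [0.6007 0.1566 0.1857]
0.1887 0.0697 [0.6683 0.1644 0.1887] [0.5991 0.1564 0.1887]
0.1917 0.0688 [0.6658 0.1641 0.1917] [0.5975 0.1562 0.1917]
0.195 0.0677 [0.663  0.1638 0.195 ] [0.5957 0.156  0.195 ]
far top [0.6695 0.1646 0.1873]
[ 0.0973 -0.0789  0.8228]
```

```bash
python3 -c "
from station import r
print(r.job_done())"
```

```text
the job is handed in; nothing more can be done
None
```

I slid the plain coupon down both guide posts past the spring shoe, bottomed it on a rigid stop about 46 mm below the mouth, let it go upright and handed the job in at about 23 s. The pad's travel can't be read directly: that it is fully down rests on the stop not giving at about 15 N of wrist force and the coupon's top measuring about 188 mm up, 1 mm from the expected 189 mm.

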